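# Zero the gap dial of a drawdown coater, open it four clicks and lock it

### The job

Set the film gap on the drawdown coater. Turn the gap dial on its bridge clockwise (seen from above) until you feel it come up firm against its zero stop, gently and without forcing it, then turn it back counter-clockwise by exactly four clicks. Let go of the dial and swing the lock lever fully home so that the setting cannot creep, leaving the two plaques on the glass bed where they lie.

Things in the scene. Friction and masses are not known exactly. Their poses are not given: they have to be found in the camera images.
- coater: The drawdown coater, a bench machine fixed to the table: grey base 250 x 400 mm, 60 mm high, glass bed (top at 68 mm), end plates with guide rods, and across the bed an aluminium bridge plate 248 x 112 mm, top at 127 mm, that carries the gap dial in its middle and the lock lever. Origin: centre of the underside, below the dial's axis; x away from the front panel, y along the 400 mm side, z up.
- dial_grip (a point): On the axis of the black gap dial, half-way up its grip bar, 164 mm above the table. The dial is a skirt of 60 mm diameter, top at 151 mm, and on it an upright bar 14 mm thick, 50 mm long, 25 mm high (top at 176 mm), to be pinched across its 14 mm from above. x points along the bar to the end with the white line, z up; it turns with the dial. Clockwise from above closes the gap.
- dial_axis (a point): Foot of the dial's axis on the bridge, fixed to the coater. The dial clicks every 20 degrees (18 a turn), rests of itself in the nearest click; going over one takes 0.13 N m. It starts 2 to 5 clicks counter-clockwise of zero. The zero stop is hidden inside, 3.5 degrees past the zero click; the bar's heading there differs each time: only feel tells. (dial_hub: dial angle from zero, not readable.)
- dial_skirt (a point): Centre of the top of the dial's skirt, 151 mm above the table; fixed to the coater, does not turn. At the zero stop the torque rises past 0.2 N m by about 0.1 N m for every degree turned on, more when met fast: go slowly there. Beyond 0.5 N m the dial is being forced. Let go at the stop, it springs back into the zero click. It opens to 8 clicks.
- lever_peg (a point): Upright black peg at the end of the lock lever, 14 mm in diameter, from 131 to 159 mm above the table; the point is on its axis, 149 mm above the table. The lever below it is a steel bar at 132 to 141 mm. To close it the peg is pushed from its dial side, counter-clockwise from above about the pivot, on a circle of 60 mm radius. It stays where it is left and takes about 1 N.
- lever_pivot (a point): Pivot axis of the lock lever on the bridge, fixed to the coater, 147 mm above the table; z up.
- lock_lever (a joint): Angle of the lock lever in rad: 0 fully open, 0.785 fully home, counter-clockwise from above positive. Its nose drops between two teeth of the dial's index ring, so it goes home only while the dial sits in a click, and the dial is held while it is home.
- plaque: Bystander: orange moulded plaque 55 x 85 x 5 mm lying on the glass bed, left of the bridge; origin under its centre.
- panel: Bystander: grey moulded plaque 70 x 50 x 5 mm lying on the glass bed, right of the bridge; origin under its centre.

How it is judged:
By the outcome, as a careful person would: the job done as asked, in the order asked, and still so for the second after the job is handed in, with the robot touching nothing.
It also fails if it takes over 72 s, if anything falls off the work surface, if the arm or the gripper's body presses on something with over 40 N, if the wrist force passes 120 N, or if a joint passes its speed limit or range.

### The arm

A 7-joint arm with a two-finger parallel gripper is mounted at the origin on the work surface. World frame = base frame: x ahead of the robot, y to its left, z up, the work surface at z = 0. Lengths are in m, angles in rad, forces in N, time in s.
With the tool pointing down it reaches from about 0.4 to 0.875 m from the base axis. Payload 19.3 kg.
Tool frame: the origin (TCP) lies midway between the tips of the shut fingers; the grasp point (between the pads) lies 19 mm behind it (arm.hold_point_z is the distance from the TCP to the grasp point, in m); y points along the fingers, x is the direction in which the jaws open and shut, and the axes are right-handed (so a half turn about y gives the same grasp; the last joint's range is limited). The gripper opens to 85 mm and grips with 20 to 120 N. Pads are 22 mm wide; open, the fingers measure 114 mm over their backs; the gripper's body (76 mm by 85 mm) begins 54 mm behind the grasp point. The pads swing forward as they close: fully open they stand 13 mm farther back than shut.
Start: joints at [1.048, 0.521, -0.036, 1.599, 0.021, 1.021, -0.113], TCP at [0.273, -0.562, 0.231] pointing down, gripper open.
Joint ranges: [-2.91, 2.91], [-0.3, 2.13], [-1.5, 1.42], [0.17, 2.43], [-1.26, 4.41], [0.16, 1.93], [-2.52, 2.52]. Speed limits (rad/s): [1.89, 1.89, 2.39, 2.39, 3.01, 3.01, 3.01].

### API

Orientations are given as a unit quaternion [w, x, y, z].
In Python, from bench import arm gives the robot as it stands.
- The arm moves only by the tool move_arm, never from a script. Its argument "rows" is a list of rows, each an object with "travel": the shift along the tool's x, y, z in m, a list of three; "rotation": the turn, a rotation vector about the tool's x, y, z in rad, a list of three; "gripper": the closure, from 0 (fully open) to 1 (shut). A call has 1 to 5 rows; each row shifts and turns the pose as measured when the row begins, along the tool's axes as they then stand; what a row does not reach is not made up. A row lasts 1/8 s, in which the tool goes at most 62.5 mm and 10.7 degrees, less where a joint would pass 70% of its speed; a pose out of reach is approached as far as the arm can. A call with a gripper value outside its range is refused whole. The fingers move at their own pace and stop on an object; "squeeze" is the grip in N (left out, the last holds). Time passes only in rows, so rows that do not move let the fingers close. It gives the time, the measured TCP pose, the force and the opening at its end, in the units of the state.
- arm.sense(): the state, without advancing time (a new reading comes with each control period).
- arm.read_camera(name): name is "scene" or "top"; returns a dict with "frame" (420x560x3 uint8, red, green, blue), "K" (3x3 intrinsics, pixels), "distortion" ([k1, k2, p1, p2, k3] as OpenCV has them; the pictures are not rectified), "xyz" and "rotation" of the camera in the world. Camera axes: x right, y down, z forward; pixel columns grow to the right and rows downward; lengths in m; the calibration is good to about 2 mm. A picture is of the moment at which its call begins. There is no depth.
- arm.hand_in(): hands the job in, once; it reports no verdict.
Trained networks look in the newest picture that a camera, given by its name, has taken for a name from the list of things; names that differ only in an ending like _2 or _b are one class to them, and where a whole thing is asked for, a point or a joint stands for the part that bears it (a point fixed in the world has none). Each returns a list of dicts, best first, with "p" (0 to 1); they miss things now and then, are a little off and sometimes report something else, mostly with a low value. They report only what shows in the picture. A call takes as long as a camera call.
- arm.recognise(target, camera): "at" ([x, y, z] in m, in world coordinates, good to about 4 mm: the middle of the surface that is visible of it).
- arm.trace(target, camera): "pixels" (420x560 bool, what is visible of it).
- arm.spot_point(target, camera): "at" ([x, y, z] in m, in world coordinates, good to about 4 mm: a listed point, or the origin of a listed thing).
The state is a dict: "time": time; "joint_pos": joint angles; "dq": joint speeds; "joint_torque": joint torques, N m; "tool_pos": TCP position; "ee_rot": TCP orientation; "force": force on the tool from outside, world axes, zero at the start; "moment": the same for the moment, N m; "gripper_width": opening from 0.0 (shut) to 1.0 (fully open).
Only numpy, scipy, OpenCV 4.12 (cv2) and the standard library are available. Lean on these libraries where they do the work, as an engineer would, in place of code of your own. Each camera call takes 0.05 s, during which the arm holds its last target. There are 200 camera calls.

## Working session

There is one attempt and no reset: what is moved stays moved. The work goes in short steps, Python scripts to look and compute and a tool call to move; the robot and the scene stay as the last step left them, time stands still between calls to the robot, and variables do not carry over. Pictures are saved under pics/ and viewed, about 8 in all and at most 12, crops included, and the job is handed in when it is done.

Besides the shell and the picture viewer there is one more tool, called after ">>>" in YAML: its name, and indented under it one key for each argument. move_arm: Moves the arm, as the interface text tells. Its arguments: {"type":"object","properties":{"rows":{"type":"array","items":{"type":"object","properties":{"travel":{"type":"array","items":{"type":"number"}},"rotation":{"type":"array","items":{"type":"number"}},"gripper":{"type":"number"}}}},"squeeze":{"type":"number"}},"required":["rows"]}

```bash
mkdir -p pics; ls; python3 - <<'E'
from bench import arm
import cv2
for c in("scene","top"):
    r=arm.read_camera(c); cv2.imwrite(f"pics/{c}0.png",r["frame"][:,:,::-1])
    for t in("dial_grip","dial_axis","dial_skirt","lever_peg","lever_pivot","coater"):
        print(c,t,[(d["at"],d["p"]) for d in arm.spot_point(t,c)][:2])
    print(r["xyz"],r["K"])
s=arm.sense()
print(s)
E
```

```text
pics
scene dial_grip [([0.519, -0.035, 0.164], 0.72), ([0.6048, -0.0482, 0.149], 0.55)]
scene dial_axis [([0.5202, -0.0373, 0.1286], 0.81)]
scene dial_skirt [([0.5185, -0.0355, 0.1527], 0.95), ([0.5205, -0.0345, 0.1625], 0.67)]
scene lever_peg [([0.6044, -0.0459, 0.1467], 0.62)]
scene lever_pivot [([0.551, -0.0222, 0.1418], 0.64)]
scene coater [([0.5213, -0.035, -0.0003], 0.96)]
[ 1.1385357  -0.11829001  0.63838901] [[448.12757886   0.         284.67834966]
 [  0.         448.12757886 213.4595737 ]
 [  0.           0.           1.        ]]
top dial_grip [([0.5214, -0.0318, 0.1661], 0.94)]
top dial_axis [([0.5203, -0.0305, 0.1255], 0.85)]
top dial_skirt [([0.5229, -0.037, 0.1529], 0.64)]
top lever_peg [([0.6026, -0.0498, 0.1443], 0.49)]
top lever_pivot [([0.5531, -0.0229, 0.1442], 0.58)]
top coater [([0.5215, -0.034, 0.0002], 0.82)]
[0.40816865 0.04720682 0.85145408] [[467.59928065   0.         274.47148241]
 [  0.         467.59928065 210.68700006]
 [  0.           0.           1.        ]]
{'time': 0.7, 'joint_pos': array([ 1.0478082 ,  0.52139022, -0.03632131,  1.59954595,  0.02120618,
        1.02106921, -0.11273254]), 'dq': array([ 0.00183792, -0.00179336, -0.00066504, -0.00068376, -0.00284976,
        0.00044652, -0.00070167]), 'joint_torque': array([-1.08176624e-03, -9.26680112e+01,  1.97739311e+00, -3.70209289e+01,
        1.80305581e-02,  1.95812368e-03,  3.41213206e-05]), 'tool_pos': array([ 0.27339818, -0.56200538,  0.23128016]), 'ee_rot': array([ 0.59948887, -0.59947599,  0.37500214, -0.3749867 ]), 'force': array([-0.01755312,  1.2081996 , -0.4656074 ]), 'moment': array([ 0.03647945, -0.02324853,  0.02185605]), 'gripper_width': 0.9990519171699489}
```

```bash
cat > h.py <<'E'
import numpy as np,cv2
from scipy.spatial.transform import Rotation as R
from bench import arm
def rot(q): return R.from_quat(np.r_[q[1:],q[0]])
def ortho(cam,z,c,half=0.1,n=400,fr=None):
    """metric view of plane z: image up=+x, left=+y"""
    r=fr or arm.read_camera(cam); m=np.array(r["rotation"])
    u,v=np.meshgrid(np.arange(n),np.arange(n)); s=2*half/n
    P=np.stack([c[0]+(n/2-v)*s,c[1]+(n/2-u)*s,np.full(u.shape,z)],-1).reshape(-1,3)
    Rw=m if m.shape==(3,3) else rot(m).as_matrix()
    rv,_=cv2.Rodrigues(Rw.T); t=-Rw.T@r["xyz"]
    p,_=cv2.projectPoints(P,rv,t,r["K"],np.array(r["distortion"],float))
    p=p.reshape(n,n,2).astype(np.float32)
    return cv2.remap(r["frame"][:,:,::-1].copy(),p[...,0],p[...,1],cv2.INTER_CUBIC),r
E
python3 - <<'E'
from h import *
a,r=ortho("top",.176,(.54,-.035)); b,q=ortho("scene",.176,(.54,-.035))
for im in(a,b):
    for k in range(0,400,40): cv2.line(im,(k,0),(k,6),(0,0,255),1);cv2.line(im,(0,k),(6,k),(0,0,255),1)
cv2.imwrite("pics/o1.png",np.hstack([a,b]))
cv2.imwrite("pics/t1.png",r["frame"][:,:,::-1])
s=arm.sense();print(rot(s["ee_rot"]).as_matrix().round(3),np.shape(r["rotation"]))
E
```

```text
[[ 0.437  0.     0.899]
 [-0.899 -0.     0.437]
 [ 0.    -1.    -0.   ]] (4,)
```

View pics/o1.png

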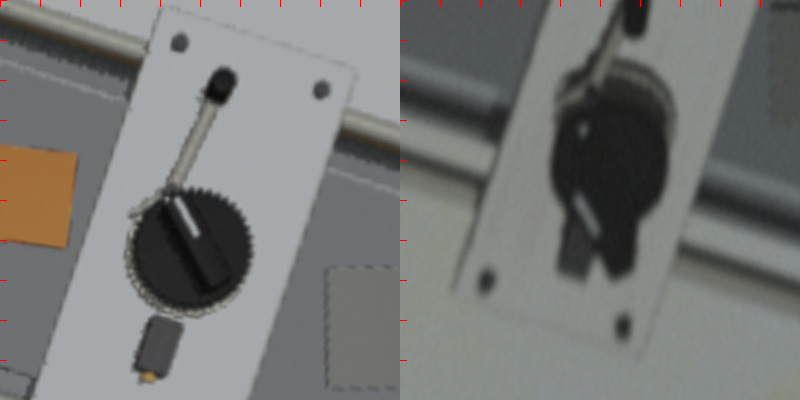

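View pics/t1.png

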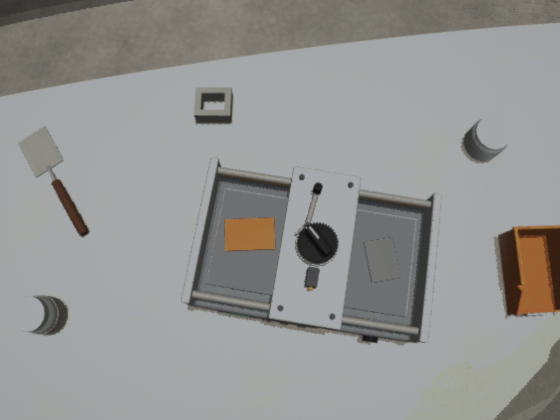

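```bash
cat >> h.py <<'E'
def heading(M): return np.degrees(np.arctan2(M[1,0],M[0,0]))
def plan(pos,head,n=5,dmax=.06,amax=10.4):
    """rows (5) towards pos, tool down, tool-x heading head (deg; may exceed 180 for direction)"""
    s=arm.sense(); M=rot(s["ee_rot"]); p=np.array(s["tool_pos"]); h=heading(M.as_matrix()); pos=np.array(pos,float)
    d=head-h
    if abs(d)>200: d-=360*np.sign(d)
    G=R.from_matrix(np.array([[np.cos(np.radians(head)),0,np.sin(np.radians(head))],[np.sin(np.radians(head)),0,-np.cos(np.radians(head))],[0,-1,0]]).T.T)
    G=lambda hh:R.from_matrix(np.column_stack([[np.cos(hh),np.sin(hh),0],[0,0,-1],[-np.sin(hh),np.cos(hh),0]]))
    print("pos",p.round(4),"head",round(h,1),"F",np.round(s["force"],1),"Mom",np.round(s["moment"],2),"w",round(s["gripper_width"],3),"q7",round(s["joint_pos"][6],2),"t",s["time"])
    for i in range(n):
        e=pos-p; L=np.linalg.norm(e); e=e*min(1,dmax/max(L,1e-9))
        st=np.clip(head-h,-amax,amax) if i==0 else np.clip(head-h,-amax,amax)
        h+=st; N=G(np.radians(h))
        print({"travel":M.inv().apply(e).round(4).tolist(),"rotation":(M.inv()*N).as_rotvec().round(4).tolist()})
        p=p+e; M=N
E
python3 - <<'E'
from h import *
im,r=ortho("top",.176,(.52,-.035),.05,400)
g=cv2.cvtColor(im,cv2.COLOR_BGR2GRAY)
m=np.zeros_like(g); cv2.circle(m,(200,200),80,255,-1)
b=((g>120)&(m>0)).astype(np.uint8)
n,l,st,c=cv2.connectedComponentsWithStats(b)
for i in range(1,n):
    if st[i,4]>60:
        v,u=np.nonzero(l==i); X=np.c_[(200-v),(200-u)]*.00025; w,V=np.linalg.eigh(np.cov(X.T)); d=V[:,1]*np.sign(V[0,1])
        print(st[i],X.mean(0)+[.52,-.035],np.degrees(np.arctan2(d[1],d[0])),np.sqrt(w*12))
cv2.imwrite("pics/o2.png",cv2.resize(im,(560,560)))
plan([.52,-.0345,.215],118)
E
```

```text
[157 128  39  63 754] [ 0.53010942 -0.02920093] 28.36673921013444 [0.00283228 0.01664477]Traceback (most recent call last):
  File "<stdin>", line 12, in <module>
  File "h.py", line 21, in plan
    G=R.from_matrix(np.array([[np.cos(np.radians(head)),0,np.sin(np.radians(head))],[np.sin(np.radians(head)),0,-np.cos(np.radians(head))],[0,-1,0]]).T.T)
  File "scipy/spatial/transform/_rotation.pyx", line 1143, in scipy.spatial.transform._rotation.Rotation.from_matrix
ValueError: Non-positive determinant (left-handed or null coordinate frame) in rotation matrix 0: [[-0.46947156  0.          0.88294759]
 [ 0.88294759  0.          0.46947156]
 [ 0.         -1.          0.        ]].
```

View pics/o2.png

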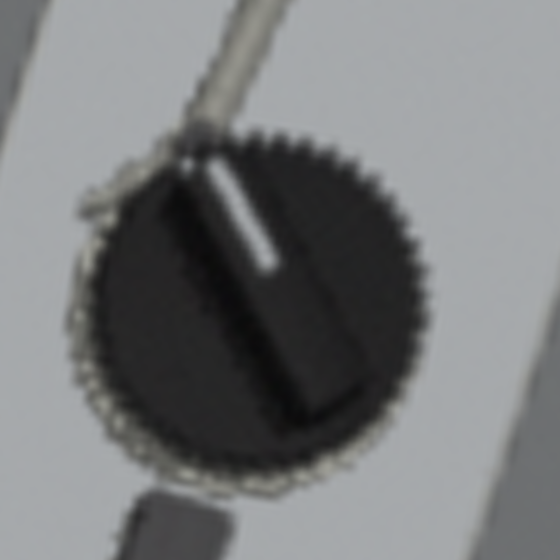

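```bash
sed -i '/\.T\.T)$/d' h.py; python3 - <<'E'
from h import *
plan([.521,-.034,.215],118)
E
```

```text
pos [ 0.2734 -0.562   0.2313] head -64.1 F [ 0.1  0.4 -0.7] Mom [-0.03  0.02 -0.05] w 0.998 q7 -0.11 t 0.85
{'travel': [-0.0377, 0.0017, 0.0467], 'rotation': [0.0, -0.1815, -0.0]}
{'travel': [-0.0287, 0.0017, 0.0527], 'rotation': [0.0, -0.1815, 0.0]}
{'travel': [-0.0187, 0.0017, 0.057], 'rotation': [0.0, -0.1815, 0.0]}
{'travel': [-0.0081, 0.0017, 0.0594], 'rotation': [0.0, -0.1815, 0.0]}
{'travel': [0.0028, 0.0017, 0.0599], 'rotation': [0.0, -0.1815, 0.0]}
```

>>> move_arm:
  rows:
    - {"travel": [-0.038,0,0.047],"rotation": [0,-0.18,0],"gripper": 0.4}
    - {"travel": [-0.029,0,0.053],"rotation": [0,-0.18,0],"gripper": 0.4}
    - {"travel": [-0.019,0,0.057],"rotation": [0,-0.18,0],"gripper": 0.4}
    - {"travel": [-0.008,0,0.059],"rotation": [0,-0.18,0],"gripper": 0.4}
    - {"travel": [0.003,0,0.06],"rotation": [0,-0.18,0],"gripper": 0.4}

```text
time: 1.48
tool_pos: [0.4007, -0.2849, 0.2309]
ee_rot: [-0.703, 0.705, -0.069, 0.07]
force: [1.4, -1.4, 0.6]
gripper_width: 0.599
```

```bash
python3 -c "
from h import *
plan([.521,-.034,.215],118)"
```

```text
pos [ 0.4007 -0.2849  0.2309] head -11.3 F [ 1.4 -1.4  0.6] Mom [-0.08 -0.04  0.02] w 0.599 q7 0.16 t 1.475
{'travel': [0.0148, 0.0033, 0.0581], 'rotation': [0.0028, -0.1815, 0.0006]}
{'travel': [0.025, 0.0034, 0.0544], 'rotation': [0.0, -0.1815, 0.0]}
{'travel': [0.0345, 0.0034, 0.049], 'rotation': [0.0, -0.1815, 0.0]}
{'travel': [0.0427, 0.0034, 0.042], 'rotation': [0.0, -0.1815, 0.0]}
{'travel': [0.032, 0.0022, 0.0216], 'rotation': [0.0, -0.1815, 0.0]}
```

>>> move_arm:
  rows:
    - {"travel": [0.015,0.003,0.058],"rotation": [0.003,-0.18,0],"gripper": 0.4}
    - {"travel": [0.025,0.003,0.054],"rotation": [0,-0.18,0],"gripper": 0.4}
    - {"travel": [0.035,0.003,0.049],"rotation": [0,-0.18,0],"gripper": 0.4}
    - {"travel": [0.043,0.003,0.042],"rotation": [0,-0.18,0],"gripper": 0.4}
    - {"travel": [0.032,0.002,0.022],"rotation": [0,-0.18,0],"gripper": 0.4}

```text
time: 2.1
tool_pos: [0.5234, -0.0234, 0.2181]
ee_rot: [-0.659, 0.661, 0.255, -0.252]
force: [-0.1, -0.9, 0.4]
gripper_width: 0.604
```

```bash
python3 -c "
from h import *
plan([.521,-.034,.2],118.4,8,.03)
print(arm.sense()['joint_pos'].round(2))"
```

```text
pos [ 0.5234 -0.0234  0.2181] head 42.0 F [-0.1 -0.9  0.4] Mom [-0.05 -0.02  0.02] w 0.604 q7 0.38 t 2.1
{'travel': [-0.0089, 0.0181, -0.0062], 'rotation': [0.0043, -0.1815, 0.0023]}
{'travel': [0.0, 0.0, 0.0], 'rotation': [0.0, -0.1815, 0.0]}
{'travel': [0.0, 0.0, 0.0], 'rotation': [0.0, -0.1815, 0.0]}
{'travel': [0.0, 0.0, 0.0], 'rotation': [0.0, -0.1815, 0.0]}
{'travel': [0.0, 0.0, 0.0], 'rotation': [0.0, -0.1815, 0.0]}
{'travel': [0.0, 0.0, 0.0], 'rotation': [0.0, -0.1815, 0.0]}
{'travel': [0.0, 0.0, 0.0], 'rotation': [0.0, -0.1815, 0.0]}
{'travel': [0.0, 0.0, 0.0], 'rotation': [0.0, -0.0621, 0.0]}
[ 0.4   0.43 -0.62  1.86  0.31  0.94  0.38]
```

>>> move_arm:
  rows:
    - {"travel": [-0.009,0.008,-0.006],"rotation": [0.004,-0.18,0.002],"gripper": 0.4}
    - {"travel": [0,0,0],"rotation": [0,-0.18,0],"gripper": 0.4}
    - {"travel": [0,0,0],"rotation": [0,-0.18,0],"gripper": 0.4}
    - {"travel": [0,0,0],"rotation": [0,-0.18,0],"gripper": 0.4}
    - {"travel": [0,0,0],"rotation": [0,-0.18,0],"gripper": 0.4}

```text
time: 2.72
tool_pos: [0.5219, -0.0301, 0.21]
ee_rot: [-0.476, 0.476, 0.524, -0.522]
force: [0.1, -0.5, -0.5]
gripper_width: 0.599
```

```bash
python3 -c "
from h import *
plan([.521,-.034,.18],118.4,5,.03)
print(arm.sense()['joint_pos'].round(2))"
```

```text
pos [ 0.5219 -0.0301  0.21  ] head 95.4 F [ 0.1 -0.5 -0.5] Mom [-0.02 -0.    0.06] w 0.599 q7 1.2 t 2.725
{'travel': [-0.0038, 0.0297, 0.0013], 'rotation': [0.0016, -0.1815, 0.0009]}
{'travel': [-0.0, 0.0003, 0.0], 'rotation': [0.0, -0.1815, 0.0]}
{'travel': [0.0, 0.0, 0.0], 'rotation': [0.0, -0.0382, 0.0]}
{'travel': [0.0, 0.0, 0.0], 'rotation': [0.0, 0.0, 0.0]}
{'travel': [0.0, 0.0, 0.0], 'rotation': [0.0, 0.0, 0.0]}
[ 0.56  0.5  -0.83  1.86  0.44  0.98  1.2 ]
```

>>> move_arm:
  rows:
    - {"travel": [-0.004,0.01,0.001],"rotation": [0.002,-0.18,0.001],"gripper": 0.4}
    - {"travel": [0,0.01,0],"rotation": [0,-0.18,0],"gripper": 0.4}
    - {"travel": [0,0.005,0],"rotation": [0,-0.04,0],"gripper": 0.4}
    - {"travel": [0,0,0],"rotation": [0,0,0],"gripper": 0.4}

```text
time: 3.22
tool_pos: [0.5215, -0.0348, 0.1846]
ee_rot: [0.359, -0.36, -0.609, 0.609]
force: [-0.3, 0.5, 1.4]
gripper_width: 0.601
```

```bash
python3 -c "
from h import *
plan([.521,-.034,.156],118.4,3,.015)
print(arm.sense()['joint_pos'].round(2))
for c in('scene','top'):
  arm.read_camera(c); print([(d['at'],d['p']) for d in arm.spot_point('dial_grip',c)][:2],[(d['at'],d['p']) for d in arm.spot_point('lever_peg',c)][:2])
im,_=ortho('scene',.176,(.521,-.034),.08,560);cv2.imwrite('pics/s3.png',im)
"
```

```text
pos [ 0.5215 -0.0348  0.1846] head 118.9 F [-0.3  0.5  1.4] Mom [-0.09 -0.   -0.05] w 0.601 q7 1.53 t 3.225
{'travel': [0.0005, 0.015, 0.0], 'rotation': [0.0001, 0.0082, -0.0002]}
{'travel': [0.0005, 0.0136, 0.0], 'rotation': [0.0, 0.0, 0.0]}
{'travel': [0.0, 0.0, 0.0], 'rotation': [0.0, 0.0, 0.0]}
[ 0.61  0.56 -0.91  1.88  0.54  0.96  1.53]
[([0.5207, -0.0338, 0.1654], 0.72)] [([0.6072, -0.0449, 0.1464], 0.75)]
[([0.5212, -0.03, 0.1639], 0.52)] []
```

View pics/s3.png

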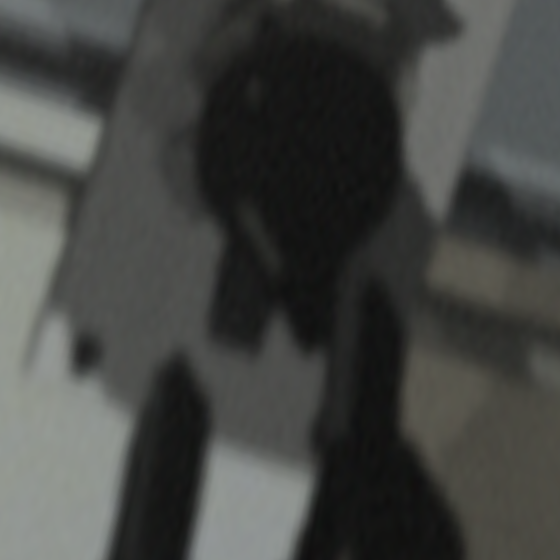

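>>> move_arm:
  rows:
    - {"travel": [0,0.012,0],"rotation": [0,0.008,0],"gripper": 0.4}
    - {"travel": [0,0.012,0],"rotation": [0,0,0],"gripper": 0.4}
    - {"travel": [0,0.005,0],"rotation": [0,0,0],"gripper": 0.4}
    - {"travel": [0,0,0],"rotation": [0,0,0],"gripper": 0.5}

```text
time: 4.08
tool_pos: [0.5215, -0.0347, 0.1535]
ee_rot: [0.361, -0.362, -0.608, 0.608]
force: [-0.6, 0.1, -0.1]
gripper_width: 0.502
```

```bash
python3 -c "
from h import *
plan([.521,-.034,.155],118.4,1,.015)"
```

```text
pos [ 0.5215 -0.0347  0.1535] head 118.5 F [-0.6  0.1 -0.1] Mom [ 0.06 -0.    0.01] w 0.502 q7 1.49 t 4.075
{'travel': [0.0008, -0.0015, 0.0001], 'rotation': [-0.0, 0.0015, -0.0007]}
```

>>> move_arm:
  rows:
    - {"travel": [0,-0.002,0],"rotation": [0,0,0],"gripper": 0.7}
    - {"travel": [0,0,0],"rotation": [0,0,0],"gripper": 1}
    - {"travel": [0,0,0],"rotation": [0,0,0],"gripper": 1}
    - {"travel": [0,0,0],"rotation": [0,0,0],"gripper": 1}
  squeeze: 50

```text
time: 4.58
tool_pos: [0.5213, -0.0339, 0.1563]
ee_rot: [-0.361, 0.362, 0.608, -0.608]
force: [-0.0, 0.9, -5.2]
gripper_width: 0.152
```

```bash
python3 -c "
from h import *
plan([.521,-.034,.155],118.4,1,.015)"
```

```text
pos [ 0.5213 -0.0339  0.1563] head 118.5 F [-0.   0.9 -5.2] Mom [ 0.06 -0.19 -0.01] w 0.152 q7 1.49 t 4.575
{'travel': [0.0001, 0.0013, 0.0003], 'rotation': [0.0003, 0.0018, -0.0]}
```

>>> move_arm:
  rows:
    - {"travel": [0,0,0],"rotation": [0,0.12,0],"gripper": 1}
    - {"travel": [0,0,0],"rotation": [0,0.12,0],"gripper": 1}
    - {"travel": [0,0,0],"rotation": [0,0.12,0],"gripper": 1}
    - {"travel": [0,0,0],"rotation": [0,0.12,0],"gripper": 1}
    - {"travel": [0,0,0],"rotation": [0,0.09,0],"gripper": 1}

```text
time: 5.2
tool_pos: [0.5214, -0.0344, 0.1563]
ee_rot: [-0.522, 0.522, 0.477, -0.477]
force: [-0.5, 0.6, -3.6]
gripper_width: 0.147
```

```bash
python3 -c "
from h import *
plan([.5213,-.0339,.155],118.5-40,1,.015)"
```

```text
pos [ 0.5214 -0.0344  0.1563] head 84.8 F [-0.5  0.6 -3.6] Mom [-0.02  0.12 -0.03] w 0.147 q7 0.99 t 5.2
{'travel': [0.0005, 0.0013, 0.0001], 'rotation': [0.0005, 0.1101, 0.0003]}
```

>>> move_arm:
  rows:
    - {"travel": [0,0,0],"rotation": [0,0.05,0],"gripper": 1}
    - {"travel": [0,0,0],"rotation": [0,0.035,0],"gripper": 1}
    - {"travel": [0,0,0],"rotation": [0,0.025,0],"gripper": 1}
    - {"travel": [0,0,0],"rotation": [0,0.015,0],"gripper": 1}
    - {"travel": [0,0,0],"rotation": [0,0,0],"gripper": 1}

```text
time: 5.82
tool_pos: [0.5213, -0.0345, 0.1562]
ee_rot: [-0.552, 0.552, 0.442, -0.442]
force: [-0.3, 1.1, -3.1]
gripper_width: 0.148
```

```bash
python3 -c "
from h import *
plan([.5213,-.0339,.155],118.5-43.5,1,.015)"
```

```text
pos [ 0.5213 -0.0345  0.1562] head 77.3 F [-0.3  1.1 -3.1] Mom [-0.05  0.12  0.12] w 0.148 q7 0.88 t 5.825
{'travel': [0.0005, 0.0012, 0.0001], 'rotation': [0.0004, 0.0408, 0.0002]}
```

>>> move_arm:
  rows:
    - {"travel": [0,0,0],"rotation": [0,0.018,0],"gripper": 1}
    - {"travel": [0,0,0],"rotation": [0,0.018,0],"gripper": 1}
    - {"travel": [0,0,0],"rotation": [0,0.018,0],"gripper": 1}
    - {"travel": [0,0,0],"rotation": [0,0,0],"gripper": 1}

```text
time: 6.32
tool_pos: [0.5213, -0.0345, 0.1563]
ee_rot: [-0.564, 0.565, 0.426, -0.426]
force: [-0.2, 0.5, -2.3]
gripper_width: 0.154
```

```bash
python3 -c "
from h import *
plan([.5213,-.0339,.155],118.5-43.5,1,.015)"
```

```text
pos [ 0.5213 -0.0345  0.1563] head 74.1 F [-0.2  0.5 -2.3] Mom [-0.06  0.18  0.08] w 0.154 q7 0.83 t 6.325
{'travel': [0.0006, 0.0013, 0.0002], 'rotation': [0.0004, -0.0166, 0.0002]}
```

>>> move_arm:
  rows:
    - {"travel": [0,0,0],"rotation": [0,0.018,0],"gripper": 1}
    - {"travel": [0,0,0],"rotation": [0,0.018,0],"gripper": 1}
    - {"travel": [0,0,0],"rotation": [0,0,0],"gripper": 1}

```text
time: 6.7
tool_pos: [0.5213, -0.0345, 0.1563]
ee_rot: [-0.573, 0.573, 0.415, -0.415]
force: [-1.2, 0.4, -1.5]
gripper_width: 0.154
```

```bash
python3 -c "
from h import *
plan([.5213,-.0339,.155],118.5-60,1,.015)"
```

```text
pos [ 0.5213 -0.0345  0.1563] head 71.8 F [-1.2  0.4 -1.5] Mom [-0.03  0.13  0.07] w 0.154 q7 0.8 t 6.7
{'travel': [0.0006, 0.0013, 0.0002], 'rotation': [0.0004, 0.1815, 0.0002]}
```

>>> move_arm:
  rows:
    - {"travel": [0,0,0],"rotation": [0,0.09,0],"gripper": 1}
    - {"travel": [0,0,0],"rotation": [0,0.07,0],"gripper": 1}
    - {"travel": [0,0,0],"rotation": [0,0.05,0],"gripper": 1}
    - {"travel": [0,0,0],"rotation": [0,0.035,0],"gripper": 1}
    - {"travel": [0,0,0],"rotation": [0,0,0],"gripper": 1}

```text
time: 7.32
tool_pos: [0.5212, -0.0347, 0.1563]
ee_rot: [-0.62, 0.62, 0.339, -0.339]
force: [-0.4, 0.8, -1.5]
gripper_width: 0.152
```

```bash
python3 -c "
from h import *
plan([.5213,-.0339,.155],118.5-63.5,1,.015)"
```

```text
pos [ 0.5212 -0.0347  0.1563] head 57.4 F [-0.4  0.8 -1.5] Mom [-0.12  0.18  0.16] w 0.152 q7 0.58 t 7.325
{'travel': [0.0007, 0.0013, 0.0003], 'rotation': [0.0002, 0.0412, -0.0]}
```

>>> move_arm:
  rows:
    - {"travel": [0,0,0],"rotation": [0,0.018,0],"gripper": 1}
    - {"travel": [0,0,0],"rotation": [0,0.018,0],"gripper": 1}
    - {"travel": [0,0,0],"rotation": [0,0.018,0],"gripper": 1}
    - {"travel": [0,0,0],"rotation": [0,0,0],"gripper": 1}

```text
time: 7.82
tool_pos: [0.5211, -0.0347, 0.1562]
ee_rot: [-0.63, 0.63, 0.322, -0.322]
force: [-0.9, -0.5, -1.4]
gripper_width: 0.151
```

```bash
python3 -c "
from h import *
plan([.5213,-.0339,.155],118.5-63.5,1,.015)"
```

```text
pos [ 0.5211 -0.0347  0.1562] head 54.1 F [-0.9 -0.5 -1.4] Mom [-0.15  0.21  0.09] w 0.151 q7 0.53 t 7.825
{'travel': [0.0008, 0.0012, 0.0004], 'rotation': [0.0, -0.0152, -0.0]}
```

>>> move_arm:
  rows:
    - {"travel": [0,0,0],"rotation": [0,0.018,0],"gripper": 1}
    - {"travel": [0,0,0],"rotation": [0,0.018,0],"gripper": 1}
    - {"travel": [0,0,0],"rotation": [0,0,0],"gripper": 1}

```text
time: 8.2
tool_pos: [0.5211, -0.0348, 0.1563]
ee_rot: [-0.636, 0.636, 0.31, -0.31]
force: [-0.7, 0.3, -2.1]
gripper_width: 0.15
```

```bash
python3 -c "
from h import *
plan([.5213,-.0339,.155],118.5-80,1,.015)"
```

```text
pos [ 0.5211 -0.0348  0.1563] head 51.9 F [-0.7  0.3 -2.1] Mom [-0.16  0.25  0.06] w 0.15 q7 0.5 t 8.2
{'travel': [0.0008, 0.0013, 0.0004], 'rotation': [0.0, 0.1815, -0.0]}
```

>>> move_arm:
  rows:
    - {"travel": [0,0,0],"rotation": [0,0.09,0],"gripper": 1}
    - {"travel": [0,0,0],"rotation": [0,0.07,0],"gripper": 1}
    - {"travel": [0,0,0],"rotation": [0,0.05,0],"gripper": 1}
    - {"travel": [0,0,0],"rotation": [0,0.035,0],"gripper": 1}
    - {"travel": [0,0,0],"rotation": [0,0,0],"gripper": 1}

```text
time: 8.82
tool_pos: [0.5209, -0.0349, 0.1563]
ee_rot: [-0.67, 0.67, 0.227, -0.227]
force: [-1.0, -1.0, -2.0]
gripper_width: 0.15
```

```bash
python3 -c "
from h import *
plan([.5213,-.0339,.155],118.5-83.5,1,.015)"
```

```text
pos [ 0.5209 -0.0349  0.1563] head 37.5 F [-1. -1. -2.] Mom [-0.18  0.23  0.08] w 0.15 q7 0.29 t 8.825
{'travel': [0.0009, 0.0013, 0.0006], 'rotation': [-0.0001, 0.0428, -0.0004]}
```

>>> move_arm:
  rows:
    - {"travel": [0,0,0],"rotation": [0,0.018,0],"gripper": 1}
    - {"travel": [0,0,0],"rotation": [0,0.018,0],"gripper": 1}
    - {"travel": [0,0,0],"rotation": [0,0.018,0],"gripper": 1}
    - {"travel": [0,0,0],"rotation": [0,0,0],"gripper": 1}

```text
time: 9.32
tool_pos: [0.5209, -0.0349, 0.1563]
ee_rot: [0.676, -0.676, -0.208, 0.208]
force: [-1.6, -0.3, -1.5]
gripper_width: 0.152
```

```bash
python3 -c "
from h import *
plan([.5213,-.0339,.155],118.5-83.5,1,.015)"
```

```text
pos [ 0.5209 -0.0349  0.1563] head 34.2 F [-1.6 -0.3 -1.5] Mom [-0.21  0.36  0.15] w 0.152 q7 0.24 t 9.325
{'travel': [0.0009, 0.0013, 0.0006], 'rotation': [-0.0002, -0.0136, -0.0005]}
```

>>> move_arm:
  rows:
    - {"travel": [0,0,0],"rotation": [0,0.018,0],"gripper": 1}
    - {"travel": [0,0,0],"rotation": [0,0.01,0],"gripper": 1}
    - {"travel": [0,0,0],"rotation": [0,0,0],"gripper": 1}

```text
time: 9.7
tool_pos: [0.5209, -0.0349, 0.1562]
ee_rot: [-0.679, 0.679, 0.198, -0.198]
force: [-0.6, -0.1, -1.1]
gripper_width: 0.149
```

```bash
python3 -c "
from h import *
plan([.5213,-.0339,.155],118.5-83.5,1,.015)"
```

```text
pos [ 0.5209 -0.0349  0.1562] head 32.5 F [-0.6 -0.1 -1.1] Mom [-0.19  0.36  0.24] w 0.149 q7 0.21 t 9.7
{'travel': [0.0009, 0.0012, 0.0006], 'rotation': [-0.0002, -0.0431, -0.0006]}
```

>>> move_arm:
  rows:
    - {"travel": [0,0,0],"rotation": [0,0.014,0],"gripper": 1}
    - {"travel": [0,0,0],"rotation": [0,0,0],"gripper": 1}

```text
time: 9.95
tool_pos: [0.5208, -0.0349, 0.1562]
ee_rot: [-0.68, 0.68, 0.193, -0.193]
force: [-1.5, -0.0, -1.6]
gripper_width: 0.155
```

```bash
python3 -c "
from h import *
plan([.5213,-.0339,.155],118.5-83.5,1,.015)
z=[]
for i in range(3): arm.read_camera('scene'); z.append(arm.sense()['moment'][2])
print(z)"
```

```text
pos [ 0.5208 -0.0349  0.1562] head 31.7 F [-1.5 -0.  -1.6] Mom [-0.16  0.41  0.28] w 0.155 q7 0.2 t 9.95
{'travel': [0.0009, 0.0012, 0.0006], 'rotation': [-0.0002, -0.0578, -0.0007]}
[np.float64(0.265857020718386), np.float64(0.2607991964825803), np.float64(0.33213364383785826)]
```

>>> move_arm:
  rows:
    - {"travel": [0,0,0],"rotation": [0,-0.05,0],"gripper": 1}
    - {"travel": [0,0,0],"rotation": [0,-0.15,0],"gripper": 1}
    - {"travel": [0,0,0],"rotation": [0,-0.15,0],"gripper": 1}
    - {"travel": [0,0,0],"rotation": [0,-0.15,0],"gripper": 1}
    - {"travel": [0,0,0],"rotation": [0,-0.15,0],"gripper": 1}

```text
time: 10.72
tool_pos: [0.5213, -0.0346, 0.1563]
ee_rot: [0.579, -0.579, -0.406, 0.405]
force: [-1.9, 0.1, -3.1]
gripper_width: 0.148
```

>>> move_arm:
  rows:
    - {"travel": [0,0,0],"rotation": [0,-0.15,0],"gripper": 1}
    - {"travel": [0,0,0],"rotation": [0,-0.15,0],"gripper": 1}
    - {"travel": [0,0,0],"rotation": [0,-0.15,0],"gripper": 1}
    - {"travel": [0,0,0],"rotation": [0,-0.12,0],"gripper": 1}
    - {"travel": [0,0,0],"rotation": [0,-0.06,0],"gripper": 1}

```text
time: 11.35
tool_pos: [0.5214, -0.0341, 0.1562]
ee_rot: [-0.419, 0.419, 0.57, -0.569]
force: [-2.0, 0.9, -1.5]
gripper_width: 0.152
```

```bash
python3 -c "
from h import *
plan([.5213,-.0339,.155],118.5,3,.0)"
```

```text
pos [ 0.5214 -0.0341  0.1562] head 107.3 F [-2.   0.9 -1.5] Mom [-0.05  0.34  0.03] w 0.152 q7 1.32 t 11.35
{'travel': [0.0, 0.0, 0.0], 'rotation': [0.0015, -0.1815, 0.0019]}
{'travel': [0.0, 0.0, 0.0], 'rotation': [0.0, -0.0139, 0.0]}
{'travel': [0.0, 0.0, 0.0], 'rotation': [0.0, 0.0, 0.0]}
```

>>> move_arm:
  rows:
    - {"travel": [0,0,0],"rotation": [0,-0.08,0],"gripper": 1}
    - {"travel": [0,0,0],"rotation": [0,-0.06,0],"gripper": 1}
    - {"travel": [0,0,0],"rotation": [0,-0.04,0],"gripper": 1}
    - {"travel": [0,0,0],"rotation": [0,-0.01,0],"gripper": 1}
    - {"travel": [0,0,0],"rotation": [0,0,0],"gripper": 1}

```text
time: 11.98
tool_pos: [0.5214, -0.0339, 0.1563]
ee_rot: [-0.362, 0.361, 0.609, -0.607]
force: [-2.0, 0.7, -0.7]
gripper_width: 0.15
```

```bash
python3 -c "
from h import *
plan([.5213,-.0339,.155],118.5,1,.0)"
```

```text
pos [ 0.5214 -0.0339  0.1563] head 118.5 F [-2.   0.7 -0.7] Mom [-0.08  0.34  0.1 ] w 0.15 q7 1.49 t 11.975
{'travel': [0.0, 0.0, 0.0], 'rotation': [0.002, -0.0004, 0.0027]}
```

Exactly back at the fourth click. Release and rise.

>>> move_arm:
  rows:
    - {"travel": [0,0,0],"rotation": [0,0,0],"gripper": 0.5}
    - {"travel": [0,0,0],"rotation": [0,0,0],"gripper": 0.5}
    - {"travel": [0,0,0],"rotation": [0,0,0],"gripper": 0.5}
    - {"travel": [0,-0.03,0],"rotation": [0,0,0],"gripper": 0.5}
    - {"travel": [0,-0.04,0],"rotation": [0,0,0],"gripper": 0.5}

```text
time: 12.6
tool_pos: [0.5209, -0.034, 0.2262]
ee_rot: [-0.363, 0.361, 0.608, -0.606]
force: [0.1, -0.3, -0.3]
gripper_width: 0.5
```

```bash
python3 - <<'E'
from h import *
im,r=ortho('top',.176,(.54,-.035),.1,560); cv2.imwrite('pics/t4.png',im)
for t in('dial_grip','lever_peg','lever_pivot','dial_skirt'):
    for c in('top','scene'):
        if c=='scene' and t=='dial_grip': arm.read_camera(c)
        print(t,c,[(np.round(d['at'],4),d['p']) for d in arm.spot_point(t,c)][:2])
plan([.54,-.1,.23],118.5,1,.06)
E
```

```text
dial_grip top [(array([ 0.523 , -0.0349,  0.1621]), 0.62)]
dial_grip scene [(array([ 0.5211, -0.0366,  0.1626]), 0.8)]
lever_peg top []
lever_peg scene [(array([ 0.6073, -0.0481,  0.1462]), 0.6), (array([ 0.528 , -0.0354, -0.0023]), 0.41)]
lever_pivot top [(array([ 0.4866, -0.1452,  0.0702]), 0.71), (array([ 0.5561, -0.0255,  0.1471]), 0.65)]
lever_pivot scene [(array([ 0.5543, -0.0207,  0.1433]), 0.9)]
dial_skirt top [(array([ 0.5203, -0.0378,  0.1495]), 0.72)]
dial_skirt scene [(array([ 0.5176, -0.0371,  0.1501]), 0.63)]
pos [ 0.521  -0.0341  0.2251] head 118.4 F [-0.6 -0.1  0. ] Mom [-0.    0.01 -0.03] w 0.499 q7 1.58 t 13.1
{'travel': [-0.0584, -0.0045, 0.0128], 'rotation': [0.0004, -0.0015, 0.0045]}
```

View pics/t4.png

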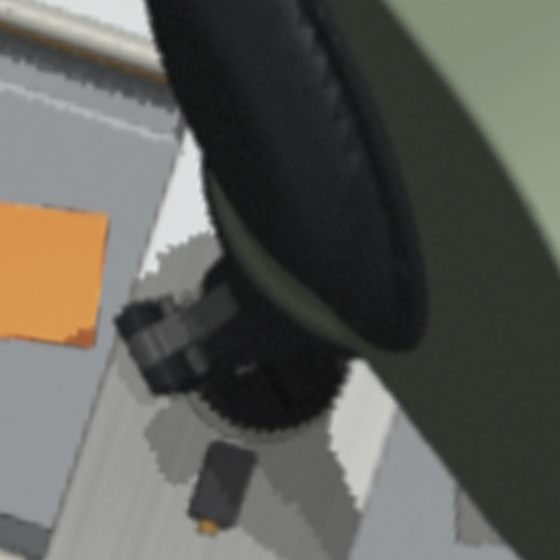

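```bash
python3 -c "
from h import *
plan([.607,-.095,.215],90,5,.05)"
```

```text
pos [ 0.521  -0.0341  0.2251] head 118.4 F [-0.6 -0.1  0. ] Mom [-0.    0.01 -0.03] w 0.499 q7 1.58 t 13.1
{'travel': [-0.0447, 0.0046, -0.022], 'rotation': [-0.0, 0.1815, 0.0046]}
{'travel': [-0.0399, 0.0048, -0.0297], 'rotation': [0.0, 0.1815, 0.0]}
{'travel': [-0.004, 0.0006, -0.0043], 'rotation': [0.0, 0.1329, 0.0]}
{'travel': [0.0, 0.0, 0.0], 'rotation': [0.0, 0.0, 0.0]}
{'travel': [0.0, 0.0, 0.0], 'rotation': [0.0, 0.0, 0.0]}
```

>>> move_arm:
  rows:
    - {"travel": [-0.045,0.003,-0.022],"rotation": [0,0.18,0.004],"gripper": 1}
    - {"travel": [-0.04,0.003,-0.03],"rotation": [0,0.18,0],"gripper": 1}
    - {"travel": [-0.004,0,-0.004],"rotation": [0,0.13,0],"gripper": 1}
    - {"travel": [0,0,0],"rotation": [0,0,0],"gripper": 1}
    - {"travel": [0,0,0],"rotation": [0,0,0],"gripper": 1}

```text
time: 13.72
tool_pos: [0.6087, -0.0966, 0.2166]
ee_rot: [0.502, -0.5, -0.499, 0.5]
force: [-0.6, -0.0, -0.1]
gripper_width: 0.001
```

```bash
python3 - <<'E'
from h import *
plan([.607,-.095,.147],90,4,.025)
for c in('scene','top'):
    arm.read_camera(c)
    for t in('lever_peg','dial_grip'): print(t,c,[(np.round(d['at'],4),d['p']) for d in arm.spot_point(t,c)][:2])
a,_=ortho('top',.176,(.54,-.035),.1,400); b,_=ortho('scene',.159,(.57,-.035),.1,400); cv2.imwrite('pics/t5.png',np.hstack([a,b]))
E
```

```text
pos [ 0.6087 -0.0966  0.2166] head 89.8 F [-0.6 -0.  -0.1] Mom [-0.05  0.04  0.02] w 0.001 q7 1.24 t 13.725
{'travel': [0.0005, 0.025, 0.0005], 'rotation': [-0.003, -0.0028, 0.0004]}
{'travel': [0.0006, 0.025, 0.0006], 'rotation': [0.0, 0.0, 0.0]}
{'travel': [0.0004, 0.0196, 0.0005], 'rotation': [0.0, 0.0, 0.0]}
{'travel': [0.0, 0.0, 0.0], 'rotation': [0.0, 0.0, 0.0]}
lever_peg scene [(array([ 0.6062, -0.0465,  0.1462]), 0.76)]
dial_grip scene [(array([ 0.5206, -0.0332,  0.1643]), 0.85)]
lever_peg top [(array([ 0.6067, -0.0509,  0.1452]), 0.52)]
dial_grip top [(array([ 0.5201, -0.0314,  0.1625]), 0.74)]
```

View pics/t5.png

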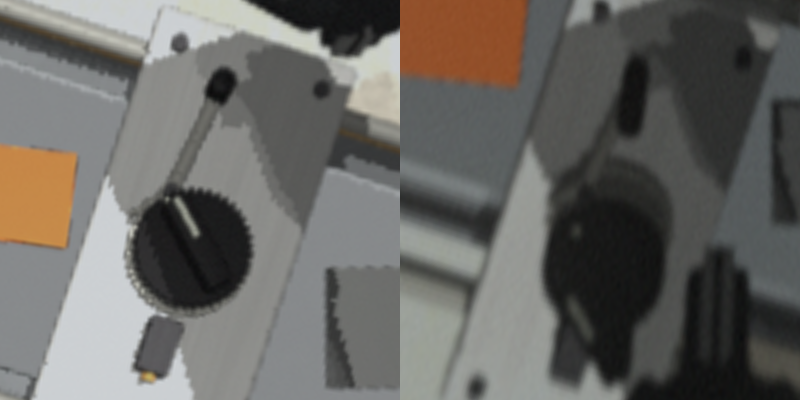

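>>> move_arm:
  rows:
    - {"travel": [0,0.025,0],"rotation": [-0.003,-0.003,0],"gripper": 1}
    - {"travel": [0,0.025,0],"rotation": [0,0,0],"gripper": 1}
    - {"travel": [0,0.017,0],"rotation": [0,0,0],"gripper": 1}
    - {"travel": [0.007,0,0],"rotation": [0,0,0],"gripper": 1}
    - {"travel": [0.005,0,0],"rotation": [0,0,0],"gripper": 1}

```text
time: 14.75
tool_pos: [0.6098, -0.0844, 0.1495]
ee_rot: [-0.5, 0.501, 0.5, -0.499]
force: [0.6, 0.3, 0.7]
gripper_width: -0.002
```

```bash
python3 -c "
from h import *
plan([.609,-.03,.147],90,5,.01)"
```

```text
pos [ 0.6098 -0.0844  0.1495] head 89.9 F [0.6 0.3 0.7] Mom [-0.   -0.02  0.01] w -0.002 q7 1.17 t 14.75
{'travel': [0.01, 0.0005, 0.0002], 'rotation': [0.0029, -0.0026, -0.0]}
{'travel': [0.01, 0.0005, 0.0001], 'rotation': [0.0, 0.0, 0.0]}
{'travel': [0.01, 0.0005, 0.0001], 'rotation': [0.0, 0.0, 0.0]}
{'travel': [0.01, 0.0005, 0.0001], 'rotation': [0.0, 0.0, 0.0]}
{'travel': [0.01, 0.0005, 0.0001], 'rotation': [0.0, 0.0, 0.0]}
```

>>> move_arm:
  rows:
    - {"travel": [0.008,0.002,0],"rotation": [0.003,-0.003,0],"gripper": 1}
    - {"travel": [0.008,0,0],"rotation": [0,0,0],"gripper": 1}
    - {"travel": [0.008,0,0],"rotation": [0,0,0],"gripper": 1}
    - {"travel": [0.008,0,0],"rotation": [0,0,0],"gripper": 1}
    - {"travel": [0.008,0,0],"rotation": [0,0,0],"gripper": 1}

```text
time: 15.38
tool_pos: [0.6109, -0.0416, 0.1494]
ee_rot: [-0.499, 0.501, 0.501, -0.5]
force: [0.6, -1.5, 0.5]
gripper_width: 0.001
```

```bash
python3 - <<'E'
from h import *
plan([.609,-.02,.147],90,1,.01)
for c in('scene','top'):
    arm.read_camera(c)
    for t in('lever_peg',): print(t,c,[(np.round(d['at'],4),d['p']) for d in arm.spot_point(t,c)][:2])
E
```

```text
pos [ 0.6109 -0.0416  0.1494] head 90.0 F [ 0.6 -1.5  0.5] Mom [-0.27 -0.2  -0.02] w 0.001 q7 1.1 t 15.375
{'travel': [0.0099, 0.0011, 0.0009], 'rotation': [0.003, 0.0007, -0.001]}
lever_peg scene [(array([ 0.6099, -0.019 ,  0.1481]), 0.65)]
lever_peg top [(array([ 0.6113, -0.0201,  0.1447]), 0.52)]
```

>>> move_arm:
  rows:
    - {"travel": [0.005,0,0.001],"rotation": [0,0,0],"gripper": 1}
    - {"travel": [0.004,0,0],"rotation": [0,0,0],"gripper": 1}
    - {"travel": [0.003,0,0],"rotation": [0,0,0],"gripper": 1}
    - {"travel": [0.002,0,0],"rotation": [0,0,0],"gripper": 1}
    - {"travel": [0,0,0],"rotation": [0,0,0],"gripper": 1}

```text
time: 16.2
tool_pos: [0.6094, -0.0302, 0.1489]
ee_rot: [-0.499, 0.502, 0.499, -0.5]
force: [-0.4, -3.7, 2.4]
gripper_width: 0.001
```

>>> move_arm:
  rows:
    - {"travel": [0.003,0,0],"rotation": [0,0,0],"gripper": 1}
    - {"travel": [0,0,0],"rotation": [0,0,0],"gripper": 1}

```text
time: 16.45
tool_pos: [0.6094, -0.0301, 0.1489]
ee_rot: [-0.499, 0.503, 0.497, -0.501]
force: [0.3, -4.3, 2.5]
gripper_width: 0.0
```

```bash
python3 -c "
from h import *
plan([.609,-.02,.147],90,1,.01)"
```

```text
pos [ 0.6094 -0.0301  0.1489] head 89.8 F [ 0.3 -4.3  2.5] Mom [-0.79  0.01  0.06] w 0.0 q7 1.07 t 16.45
{'travel': [0.0098, 0.0017, 0.0005], 'rotation': [0.0012, -0.0041, -0.0083]}
```

```bash
python3 - <<'E'
from h import *
a,_=ortho('top',.176,(.54,-.035),.1,400); b,_=ortho('scene',.159,(.57,-.035),.1,400); cv2.imwrite('pics/t6.png',np.hstack([a,b]))
for c in('scene','top'):
    for t in('lever_peg','lever_pivot'): print(t,c,[(np.round(d['at'],4),d['p']) for d in arm.spot_point(t,c)][:2])
E
```

```text
lever_peg scene []
lever_pivot scene [(array([ 0.5509, -0.0188,  0.1461]), 0.66)]
lever_peg top [(array([ 0.6086, -0.0127,  0.1443]), 0.61)]
lever_pivot top [(array([ 0.5561, -0.024 ,  0.1466]), 0.57)]
```

View pics/t6.png

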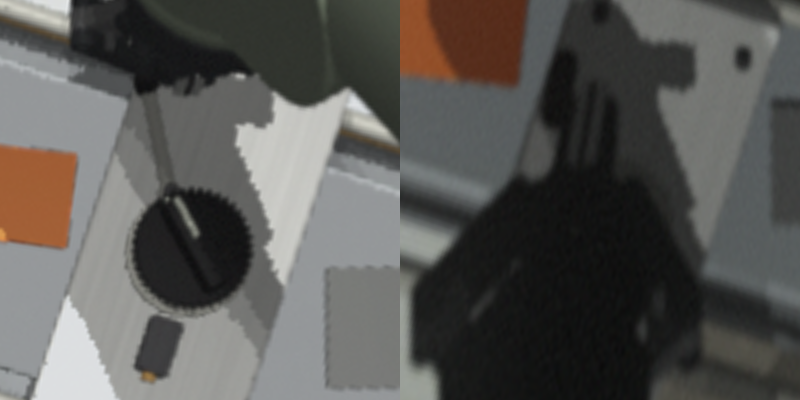

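>>> move_arm:
  rows:
    - {"travel": [0.006,0,0],"rotation": [0,-0.004,-0.008],"gripper": 1}
    - {"travel": [0.006,0,0],"rotation": [0,0,0],"gripper": 1}

```text
time: 17.0
tool_pos: [0.6094, -0.0275, 0.1485]
ee_rot: [-0.499, 0.505, 0.495, -0.501]
force: [-0.3, -34.3, 6.5]
gripper_width: -0.0
```

```bash
python3 -c "
from h import *
plan([.609,-.02,.147],90,1,.01)"
```

```text
pos [ 0.6094 -0.0275  0.1485] head 89.6 F [ -0.3 -34.3   6.5] Mom [-7.25  0.05  0.05] w -0.0 q7 1.06 t 17.0
{'travel': [0.0075, 0.0014, 0.0004], 'rotation': [-0.0003, -0.0068, -0.0125]}
```

>>> move_arm:
  rows:
    - {"travel": [-0.01,0,0],"rotation": [0,-0.006,-0.012],"gripper": 1}
    - {"travel": [-0.03,0,0],"rotation": [0,0,0],"gripper": 1}
    - {"travel": [-0.02,-0.03,0],"rotation": [0,0,0],"gripper": 1}
    - {"travel": [-0.05,-0.03,0],"rotation": [0,0,0],"gripper": 1}
    - {"travel": [-0.05,0,0],"rotation": [0,0,0],"gripper": 1}

```text
time: 17.62
tool_pos: [0.6098, -0.1876, 0.2106]
ee_rot: [-0.499, 0.498, 0.502, -0.501]
force: [0.5, -0.3, -0.7]
gripper_width: 0.007
```

```bash
python3 - <<'E'
from h import *
a,r=ortho('top',.15,(.55,-.035),.07,600); b,_=ortho('scene',.15,(.57,-.035),.08,400)
r0=dict(r); r0['frame']=cv2.imread('pics/top0.png')[:,:,::-1]
a0,_=ortho('top',.15,(.55,-.035),.07,600,r0)
cv2.imwrite('pics/t7.png',np.hstack([a0[:,100:500],a[:,100:500]]))
im=a;g=cv2.cvtColor(ortho('top',.176,(.52,-.035),.05,400,r)[0],cv2.COLOR_BGR2GRAY)
m=np.zeros_like(g); cv2.circle(m,(200,200),80,255,-1)
for T in (80,100,120):
  n,l,st,c=cv2.connectedComponentsWithStats(((g>T)&(m>0)).astype(np.uint8))
  for i in range(1,n):
    if st[i,4]>200:
        v,u=np.nonzero(l==i); X=np.c_[(200-v),(200-u)]*.00025; w,V=np.linalg.eigh(np.cov(X.T)); d=V[:,1]*np.sign(V[0,1])
        print(T,st[i,4],X.mean(0)+[.52,-.035],np.degrees(np.arctan2(d[1],d[0])),np.sqrt(w*12))
for c in('scene','top'):
    for t in('lever_peg','lever_pivot'): print(t,c,[(np.round(d['at'],4),d['p']) for d in arm.spot_point(t,c)][:2])
plan([.609,-.02,.147],90,1,.01)
E
```

```text
80 1318 [ 0.5297187  -0.02933005] 28.25852956132883 [0.00466853 0.01747212]
100 1095 [ 0.52987397 -0.02928128] 28.46635827782886 [0.00396218 0.01714587]
120 886 [ 0.53003809 -0.0292167 ] 28.281615960852324 [0.00328074 0.01681812]
lever_peg scene [(array([ 0.6098, -0.0109,  0.1457]), 0.72)]
lever_pivot scene [(array([ 0.5536, -0.0213,  0.1453]), 0.73), (array([0.5634, 0.0649, 0.071 ]), 0.26)]
lever_peg top [(array([ 0.61  , -0.0118,  0.1458]), 0.83), (array([ 0.4847, -0.1472,  0.069 ]), 0.74)]
lever_pivot top [(array([ 0.556 , -0.0262,  0.1461]), 0.64)]
pos [ 0.609  -0.1851  0.2083] head 90.4 F [ 0.2  0.3 -0.4] Mom [ 0.02  0.   -0.02] w -0.0 q7 1.4 t 17.925
{'travel': [0.0094, 0.0035, -0.0001], 'rotation': [-0.0031, 0.0064, 0.0035]}
```

View pics/t7.png

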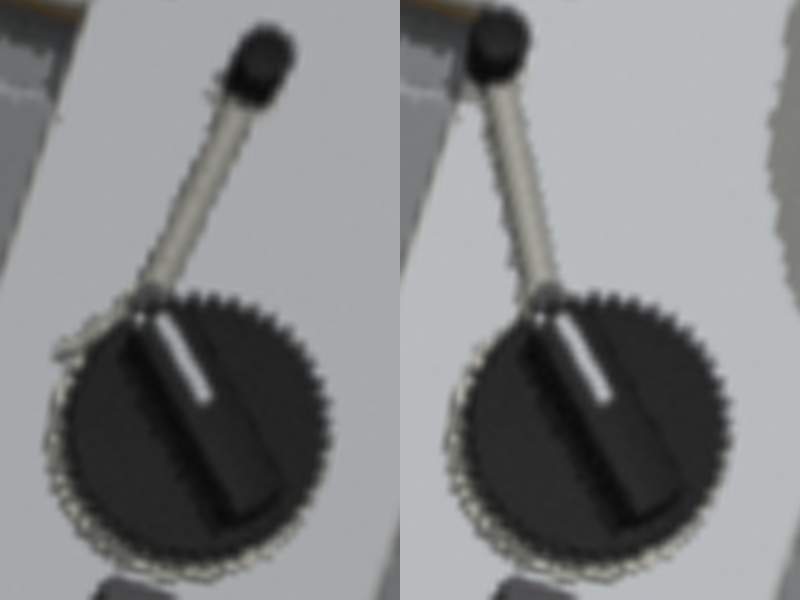

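```bash
python3 -c "
from h import *
plan([.607,.04,.205],90,5,.056)"
```

```text
pos [ 0.609  -0.1851  0.2083] head 90.4 F [ 0.2  0.3 -0.4] Mom [ 0.02  0.   -0.02] w -0.0 q7 1.4 t 17.925
{'travel': [0.056, 0.001, 0.0001], 'rotation': [-0.0031, 0.0064, 0.0035]}
{'travel': [0.056, 0.0008, 0.0005], 'rotation': [0.0, 0.0, 0.0]}
{'travel': [0.056, 0.0008, 0.0005], 'rotation': [0.0, 0.0, 0.0]}
{'travel': [0.056, 0.0008, 0.0005], 'rotation': [0.0, 0.0, 0.0]}
{'travel': [0.0012, 0.0, 0.0], 'rotation': [0.0, 0.0, 0.0]}
```

>>> move_arm:
  rows:
    - {"travel": [0.056,0,0],"rotation": [-0.003,0.006,0.003],"gripper": 1}
    - {"travel": [0.056,0,0],"rotation": [0,0,0],"gripper": 1}
    - {"travel": [0.056,0,0],"rotation": [0,0,0],"gripper": 1}
    - {"travel": [0.056,0,0],"rotation": [0,0,0],"gripper": 1}
    - {"travel": [0,0,0],"rotation": [0,0,0],"gripper": 1}

```text
time: 18.55
tool_pos: [0.607, 0.0524, 0.2085]
ee_rot: [-0.499, 0.497, 0.503, -0.501]
force: [0.9, -1.4, 0.9]
gripper_width: 0.002
```

```bash
python3 -c "
from h import *
plan([.607,.03,.149],90,5,.02)"
```

```text
pos [0.607  0.0524 0.2085] head 90.5 F [ 0.9 -1.4  0.9] Mom [-0.02 -0.08 -0.02] w 0.002 q7 1.0 t 18.55
{'travel': [-0.0071, 0.0187, 0.0001], 'rotation': [0.0, 0.0079, 0.0036]}
{'travel': [-0.007, 0.0187, -0.0], 'rotation': [0.0, 0.0, 0.0]}
{'travel': [-0.007, 0.0187, -0.0], 'rotation': [0.0, 0.0, 0.0]}
{'travel': [-0.0013, 0.0033, -0.0], 'rotation': [0.0, 0.0, 0.0]}
{'travel': [0.0, 0.0, 0.0], 'rotation': [0.0, 0.0, 0.0]}
```

>>> move_arm:
  rows:
    - {"travel": [-0.005,0.019,0],"rotation": [0,0.008,0.003],"gripper": 1}
    - {"travel": [-0.005,0.019,0],"rotation": [0,0,0],"gripper": 1}
    - {"travel": [-0.005,0.017,0],"rotation": [0,0,0],"gripper": 1}
    - {"travel": [0,0.003,0],"rotation": [0,0,0],"gripper": 1}
    - {"travel": [0,0,0],"rotation": [0,0,0],"gripper": 1}

```text
time: 19.18
tool_pos: [0.606, 0.0349, 0.1451]
ee_rot: [0.501, -0.5, -0.499, 0.5]
force: [-0.3, -0.2, 0.9]
gripper_width: 0.003
```

```bash
python3 -c "
from h import *
plan([.609,-.02,.149],90,1,.01)"
```

```text
pos [0.606  0.0349 0.1451] head 89.9 F [-0.3 -0.2  0.9] Mom [ 0.03 -0.08 -0.01] w 0.003 q7 0.97 t 19.175
{'travel': [-0.01, -0.0007, -0.0005], 'rotation': [-0.0025, -0.0012, -0.0002]}
```

>>> move_arm:
  rows:
    - {"travel": [-0.01,-0.003,0],"rotation": [-0.002,0,0],"gripper": 1}
    - {"travel": [-0.01,0,0],"rotation": [0,0,0],"gripper": 1}
    - {"travel": [-0.01,0,0],"rotation": [0,0,0],"gripper": 1}
    - {"travel": [-0.01,0,0],"rotation": [0,0,0],"gripper": 1}
    - {"travel": [-0.008,0,0],"rotation": [0,0,0],"gripper": 1}

```text
time: 19.8
tool_pos: [0.607, -0.0162, 0.15]
ee_rot: [-0.5, 0.501, 0.5, -0.499]
force: [0.1, 1.5, 0.1]
gripper_width: -0.001
```

>>> move_arm:
  rows:
    - {"travel": [-0.005,0,0],"rotation": [0,0,0],"gripper": 1}
    - {"travel": [-0.004,0,0],"rotation": [0,0,0],"gripper": 1}

```text
time: 20.05
tool_pos: [0.6066, -0.0261, 0.1499]
ee_rot: [-0.5, 0.501, 0.5, -0.499]
force: [-1.9, 2.0, 1.1]
gripper_width: 0.001
```

>>> move_arm:
  rows:
    - {"travel": [-0.004,0,0],"rotation": [0,0,0],"gripper": 1}

```text
time: 20.18
tool_pos: [0.6065, -0.0301, 0.1498]
ee_rot: [-0.5, 0.501, 0.5, -0.499]
force: [-1.0, 2.1, -0.7]
gripper_width: 0.001
```

>>> move_arm:
  rows:
    - {"travel": [-0.004,0,0],"rotation": [0,0,0],"gripper": 1}

```text
time: 20.3
tool_pos: [0.6064, -0.0341, 0.1498]
ee_rot: [-0.5, 0.501, 0.5, -0.499]
force: [-0.5, 2.1, 0.6]
gripper_width: -0.001
```

>>> move_arm:
  rows:
    - {"travel": [-0.003,0,0],"rotation": [0,0,0],"gripper": 1}

```text
time: 20.42
tool_pos: [0.6063, -0.0372, 0.1497]
ee_rot: [-0.5, 0.5, 0.5, -0.499]
force: [-1.9, 2.5, 0.3]
gripper_width: 0.0
```

```bash
python3 - <<'E'
from h import *
plan([.609,-.02,.149],90,1,.01)
for c in('scene','top'):
    arm.read_camera(c); print([(np.round(d['at'],4),d['p']) for d in arm.spot_point('lever_peg',c)][:2])
E
```

```text
pos [ 0.6063 -0.0372  0.1497] head 89.9 F [-1.9  2.5  0.3] Mom [ 0.46  0.26 -0.03] w 0.0 q7 1.09 t 20.425
{'travel': [0.0099, 0.0004, -0.0015], 'rotation': [0.0012, -0.0011, 0.0006]}
[(array([ 0.6062, -0.0537,  0.1473]), 0.56)]
[(array([ 0.6024, -0.0529,  0.144 ]), 0.68)]
```

>>> move_arm:
  rows:
    - {"travel": [0.006,-0.02,0],"rotation": [0,0,0],"gripper": 1}
    - {"travel": [0,-0.03,0],"rotation": [0,0,0],"gripper": 1}
    - {"travel": [-0.04,0,0],"rotation": [0,0,0],"gripper": 1}
    - {"travel": [-0.035,0,0],"rotation": [0,0,0],"gripper": 1}
    - {"travel": [0,0.015,0],"rotation": [0,0,0],"gripper": 1}

```text
time: 21.25
tool_pos: [0.6087, -0.1057, 0.1934]
ee_rot: [-0.497, 0.502, 0.502, -0.499]
force: [-0.3, -0.1, -0.7]
gripper_width: -0.0
```

```bash
python3 -c "
from h import *
plan([.608,-.105,.149],90,5,.02)"
```

```text
pos [ 0.6087 -0.1057  0.1934] head 90.1 F [-0.3 -0.1 -0.7] Mom [ 0.02 -0.02 -0.01] w -0.0 q7 1.24 t 21.25
{'travel': [0.0003, 0.02, 0.0005], 'rotation': [0.0083, 0.0013, -0.0011]}
{'travel': [0.0003, 0.02, 0.0003], 'rotation': [0.0, 0.0, 0.0]}
{'travel': [0.0001, 0.0045, 0.0001], 'rotation': [0.0, 0.0, 0.0]}
{'travel': [0.0, 0.0, 0.0], 'rotation': [0.0, 0.0, 0.0]}
{'travel': [0.0, 0.0, 0.0], 'rotation': [0.0, 0.0, 0.0]}
```

>>> move_arm:
  rows:
    - {"travel": [0,0.02,0],"rotation": [0.008,0,0],"gripper": 1}
    - {"travel": [0,0.018,0],"rotation": [0,0,0],"gripper": 1}
    - {"travel": [0,0.003,0],"rotation": [0,0,0],"gripper": 1}
    - {"travel": [0.01,0,0],"rotation": [0,0,0],"gripper": 1}
    - {"travel": [0.01,0,0],"rotation": [0,0,0],"gripper": 1}

```text
time: 21.88
tool_pos: [0.6088, -0.0813, 0.15]
ee_rot: [0.499, -0.499, -0.501, 0.501]
force: [0.1, 0.4, -1.0]
gripper_width: -0.002
```

>>> move_arm:
  rows:
    - {"travel": [0.01,0,0],"rotation": [0,0,0],"gripper": 1}
    - {"travel": [0.01,0,0],"rotation": [0,0,0],"gripper": 1}
    - {"travel": [0.01,0,0],"rotation": [0,0,0],"gripper": 1}
    - {"travel": [0.01,0,0],"rotation": [0,0,0],"gripper": 1}
    - {"travel": [0.006,0,0],"rotation": [0,0,0],"gripper": 1}

```text
time: 22.5
tool_pos: [0.6094, -0.0313, 0.1514]
ee_rot: [-0.498, 0.499, 0.502, -0.501]
force: [0.9, -1.5, 1.1]
gripper_width: 0.002
```

```bash
python3 -c "
from h import *
plan([.609,-.028,.149],90,5,.004)"
```

```text
pos [ 0.6094 -0.0313  0.1514] head 90.3 F [ 0.9 -1.5  1.1] Mom [-0.25 -0.09  0.01] w 0.002 q7 1.09 t 22.5
{'travel': [0.0032, 0.0024, 0.0003], 'rotation': [0.0016, 0.0054, -0.0005]}
{'travel': [0.0001, 0.0001, 0.0], 'rotation': [0.0, 0.0, 0.0]}
{'travel': [0.0, 0.0, 0.0], 'rotation': [0.0, 0.0, 0.0]}
{'travel': [0.0, 0.0, 0.0], 'rotation': [0.0, 0.0, 0.0]}
{'travel': [0.0, 0.0, 0.0], 'rotation': [0.0, 0.0, 0.0]}
```

>>> move_arm:
  rows:
    - {"travel": [0.003,0,0],"rotation": [0,0,0],"gripper": 1}

```text
time: 22.62
tool_pos: [0.6092, -0.0284, 0.1513]
ee_rot: [0.498, -0.499, -0.501, 0.501]
force: [1.2, -9.8, 0.5]
gripper_width: -0.001
```

>>> move_arm:
  rows:
    - {"travel": [0.004,0,0],"rotation": [0,0,0],"gripper": 1}

```text
time: 22.75
tool_pos: [0.6091, -0.0244, 0.1519]
ee_rot: [0.498, -0.499, -0.501, 0.501]
force: [-6.5, -2.0, 13.8]
gripper_width: 0.004
```

```bash
python3 - <<'E'
from h import *
for c in('scene','top'):
    r=arm.read_camera(c); print([(np.round(d['at'],4),d['p']) for d in arm.spot_point('lever_peg',c)][:2])
plan([.609,-.02,.149],90,1,.01)
a,_=ortho('top',.15,(.55,-.035),.07,400); b,_=ortho('scene',.15,(.58,-.02),.07,400); cv2.imwrite('pics/t8.png',np.hstack([a,b]))
E
```

```text
[(array([ 0.6126, -0.0069,  0.1479]), 0.66)]
[(array([ 0.5232, -0.0385,  0.1516]), 0.72), (array([ 0.6065, -0.0083,  0.1479]), 0.7)]
pos [ 0.6091 -0.0244  0.1519] head 90.3 F [-5.5 -0.8 12.1] Mom [-0.21  1.    0.03] w -0.001 q7 1.07 t 22.95
{'travel': [0.0044, 0.0029, 0.0001], 'rotation': [0.0012, 0.0053, -0.0016]}
```

View pics/t8.png

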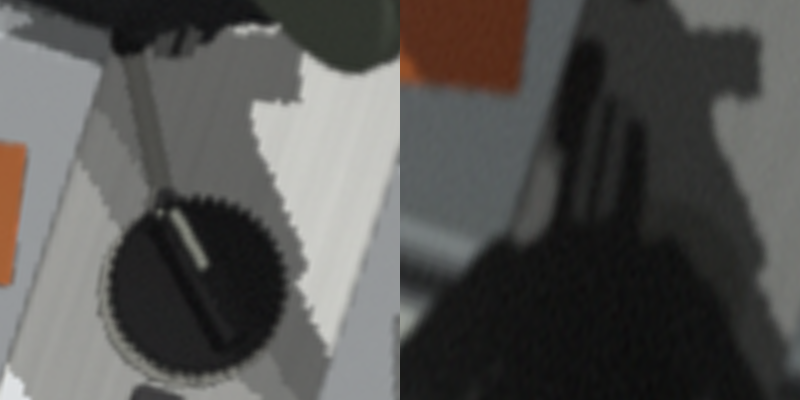

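>>> move_arm:
  rows:
    - {"travel": [-0.015,0,0],"rotation": [0,0.005,0],"gripper": 1}
    - {"travel": [-0.04,0,0],"rotation": [0,0,0],"gripper": 1}
    - {"travel": [-0.04,-0.03,0],"rotation": [0,0,0],"gripper": 1}
    - {"travel": [-0.05,-0.03,0],"rotation": [0,0,0],"gripper": 1}
    - {"travel": [-0.03,0,0],"rotation": [0,0,0],"gripper": 1}

```text
time: 23.68
tool_pos: [0.609, -0.2012, 0.2138]
ee_rot: [-0.499, 0.499, 0.501, -0.501]
force: [0.5, -0.1, -0.5]
gripper_width: -0.002
```

```bash
cat > lev.py <<'E'
from h import *
def lever(r,tag):
    # metric view at lever-bar top, refine bar axis by brightness profile between radii 20..45 mm
    a,_=ortho('top',.141,(.58,-.03),.06,480,r); g=cv2.cvtColor(a,cv2.COLOR_BGR2GRAY).astype(float)
    c=cv2.imread; cv2.imwrite(f'pics/{tag}.png',a)
    return a
E
python3 - <<'E'
from lev import *
r=arm.read_camera('top'); a=lever(r,'c1')
b=cv2.imread('pics/top0.png'); r0=dict(r); r0['frame']=b[:,:,::-1]; a0=lever(r0,'c0')
cv2.imwrite('pics/t9.png',np.hstack([a0[:,80:440],a[:,80:440]]))
print([(np.round(d['at'],4),d['p']) for d in arm.spot_point('lever_peg','top')][:2])
arm.read_camera('scene');print([(np.round(d['at'],4),d['p']) for d in arm.spot_point('lever_peg','scene')][:2])
for cam in ('top',):
  # dark peg blob centroid at z=.159
  for im in (r0,r):
    p,_=ortho('top',.159,(.607,-.03),.05,400,im); g=cv2.cvtColor(p,cv2.COLOR_BGR2GRAY)
    n,l,st,c=cv2.connectedComponentsWithStats((g<55).astype(np.uint8))
    print([(st[i,4],round(.607+(200-c[i][1])*.00025,4),round(-.03+(200-c[i][0])*.00025,4)) for i in range(1,n) if 1500<st[i,4]<12000])
E
```

```text
[(array([ 0.6101, -0.0238,  0.1458]), 0.69), (array([ 0.5577, -0.0213,  0.1466]), 0.2)]
[(array([ 0.6146, -0.0206,  0.1506]), 0.63), (array([ 5.275e-01, -3.490e-02,  2.000e-04]), 0.54)]
[(np.int32(2916), np.float64(0.6138), np.float64(0.0079)), (np.int32(2765), np.float64(0.6016), np.float64(-0.0472))]
[(np.int32(1658), np.float64(0.6144), np.float64(0.0077)), (np.int32(2675), np.float64(0.6072), np.float64(-0.0232))]
```

View pics/t9.png

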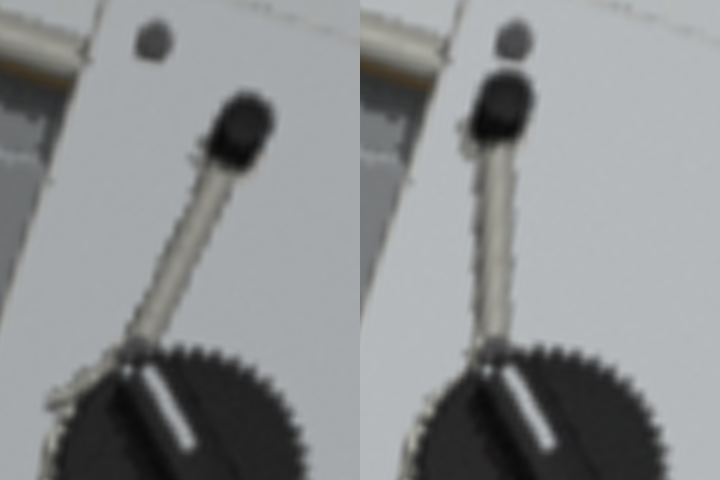

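```bash
python3 -c "
from h import *
plan([.609,-.075,.2],90,3,.056)"
```

```text
pos [ 0.6084 -0.1984  0.2116] head 90.3 F [-0.1  0.7 -0.8] Mom [-0.    0.03 -0.01] w 0.003 q7 1.42 t 23.875
{'travel': [0.0557, 0.0054, -0.0006], 'rotation': [-0.0024, 0.0059, 0.003]}
{'travel': [0.0558, 0.0052, -0.0003], 'rotation': [0.0, 0.0, 0.0]}
{'travel': [0.0118, 0.0011, -0.0001], 'rotation': [0.0, 0.0, 0.0]}
```

>>> move_arm:
  rows:
    - {"travel": [0.056,0.005,0],"rotation": [-0.002,0.005,0.003],"gripper": 1}
    - {"travel": [0.05,0.005,0],"rotation": [0,0,0],"gripper": 1}
    - {"travel": [0,0.025,0],"rotation": [0,0,0],"gripper": 1}
    - {"travel": [0,0.02,0],"rotation": [0,0,0],"gripper": 1}
    - {"travel": [0,0,0],"rotation": [0,0,0],"gripper": 1}

```text
time: 24.5
tool_pos: [0.6073, -0.0835, 0.1545]
ee_rot: [-0.499, 0.497, 0.502, -0.501]
force: [-0.2, 0.2, 0.3]
gripper_width: -0.004
```

```bash
python3 -c "
from h import *
plan([.608,-.065,.145],90,3,.01)"
```

```text
pos [ 0.6073 -0.0835  0.1545] head 90.4 F [-0.2  0.2  0.3] Mom [ 0.01 -0.01 -0.02] w -0.004 q7 1.18 t 24.5
{'travel': [0.0089, 0.0046, -0.0004], 'rotation': [-0.0013, 0.0062, 0.0028]}
{'travel': [0.0089, 0.0046, -0.0004], 'rotation': [0.0, 0.0, 0.0]}
{'travel': [0.0007, 0.0004, -0.0], 'rotation': [0.0, 0.0, 0.0]}
```

>>> move_arm:
  rows:
    - {"travel": [0.008,0.005,-0.001],"rotation": [0,0.006,0.003],"gripper": 1}
    - {"travel": [0.008,0.004,0],"rotation": [0,0,0],"gripper": 1}
    - {"travel": [0.008,0,0],"rotation": [0,0,0],"gripper": 1}
    - {"travel": [0.008,0,0],"rotation": [0,0,0],"gripper": 1}
    - {"travel": [0.006,0,0],"rotation": [0,0,0],"gripper": 1}

```text
time: 25.12
tool_pos: [0.6091, -0.0435, 0.1467]
ee_rot: [-0.5, 0.501, 0.5, -0.499]
force: [0.4, -0.9, -1.1]
gripper_width: -0.001
```

```bash
python3 -c "
from h import *
plan([.608,-.03,.145],90,3,.01)"
```

```text
pos [ 0.6091 -0.0435  0.1467] head 89.9 F [ 0.4 -0.9 -1.1] Mom [-0.23 -0.13 -0.01] w -0.001 q7 1.1 t 25.125
{'travel': [0.0099, 0.0012, 0.0009], 'rotation': [0.0008, -0.0018, -0.0004]}
{'travel': [0.0036, 0.0004, 0.0003], 'rotation': [0.0, 0.0, 0.0]}
{'travel': [0.0, 0.0, 0.0], 'rotation': [0.0, 0.0, 0.0]}
```

>>> move_arm:
  rows:
    - {"travel": [0.006,0.0015,0],"rotation": [0,0,0],"gripper": 1}
    - {"travel": [0.004,0,0],"rotation": [0,0,0],"gripper": 1}
    - {"travel": [0.003,0,0],"rotation": [0,0,0],"gripper": 1}

```text
time: 25.5
tool_pos: [0.6091, -0.0305, 0.1452]
ee_rot: [-0.5, 0.501, 0.499, -0.5]
force: [-1.4, -10.1, 1.6]
gripper_width: 0.001
```

>>> move_arm:
  rows:
    - {"travel": [0.003,0,0],"rotation": [0,0,0],"gripper": 1}

```text
time: 25.62
tool_pos: [0.6091, -0.0299, 0.1451]
ee_rot: [-0.5, 0.502, 0.498, -0.5]
force: [-1.1, -18.6, 3.1]
gripper_width: -0.0
```

```bash
python3 -c "
from h import *
plan([.608,-.03,.145],90,1,.01)"
```

```text
pos [ 0.6091 -0.0299  0.1451] head 89.8 F [ -1.1 -18.6   3.1] Mom [-3.63  0.02  0.03] w -0.0 q7 1.07 t 25.625
{'travel': [-0.0001, 0.0001, 0.0011], 'rotation': [0.0002, -0.0041, -0.0053]}
```

>>> move_arm:
  rows:
    - {"travel": [-0.003,0,0],"rotation": [0,0,0],"gripper": 1}
    - {"travel": [-0.02,0,0],"rotation": [0,0,0],"gripper": 1}
    - {"travel": [-0.04,0,0],"rotation": [0,0,0],"gripper": 1}
    - {"travel": [-0.04,-0.03,0],"rotation": [0,0,0],"gripper": 1}
    - {"travel": [-0.05,-0.03,0],"rotation": [0,0,0],"gripper": 1}

```text
time: 26.25
tool_pos: [0.6075, -0.1868, 0.2056]
ee_rot: [0.5, -0.5, -0.499, 0.502]
force: [0.2, 0.1, -0.6]
gripper_width: 0.002
```

```bash
python3 - <<'E'
from lev import *
r=arm.read_camera('top'); a=lever(r,'c2'); 
print([(np.round(d['at'],4),d['p']) for d in arm.spot_point('lever_peg','top')][:2])
p,_=ortho('top',.159,(.607,-.03),.05,400,r); g=cv2.cvtColor(p,cv2.COLOR_BGR2GRAY)
n,l,st,c=cv2.connectedComponentsWithStats((g<55).astype(np.uint8))
print([(st[i,4],round(.607+(200-c[i][1])*.00025,4),round(-.03+(200-c[i][0])*.00025,4)) for i in range(1,n) if 1500<st[i,4]<12000])
cv2.imwrite('pics/t10.png',np.hstack([a[:,80:440],cv2.resize(r['frame'][130:350,170:460,::-1],None,fx=1.5,fy=1.5)[:330].copy() if 0 else cv2.resize(r['frame'][130:350,170:460,::-1],(440,480))]))
arm.read_camera('scene');print([(np.round(d['at'],4),d['p']) for d in arm.spot_point('lever_peg','scene')][:2])
s=arm.sense();print(s['tool_pos'],s['force'])
E
```

```text
[(array([ 0.6087, -0.0093,  0.1472]), 0.81)]
[(np.int32(4350), np.float64(0.6089), np.float64(-0.004))]
[(array([ 0.6124, -0.0101,  0.1476]), 0.56)]
[ 0.60750737 -0.18710355  0.20490482] [0.20111198 0.21178273 0.13188256]
```

View pics/t10.png

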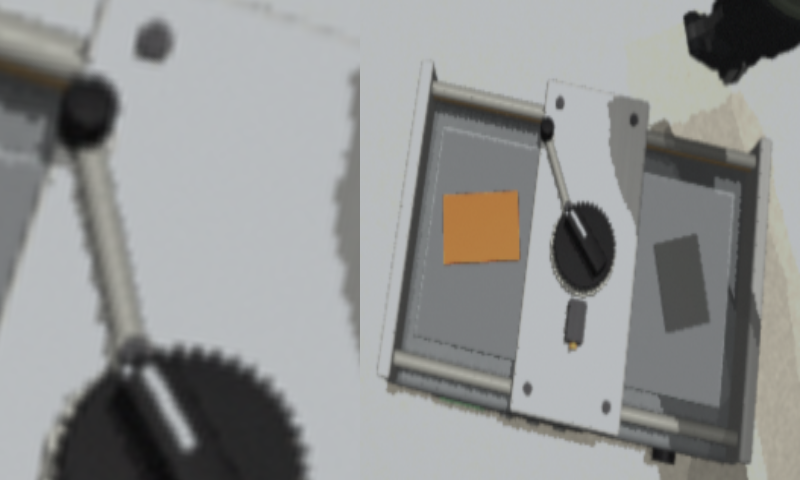

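```bash
python3 -c "
from bench import arm
print(arm.hand_in())"
```

```text
the job is handed in; nothing more can be done
None
```

The gap is set four clicks open from the zero stop, the lock lever is home, and the job is handed in at about 26 s.

**Dial:** I turned it clockwise in small steps. About 87° from the start the torque rose to roughly 0.29 N m and kept climbing with angle, so the stop was firm and not forced. That puts zero four clicks from where the dial started. I turned it back four clicks and let go. The pointer then read about 28.3°, against 28.4° at the start, so it sits in the click.

**Lever:** It took three goes.
- **First push:** The lever met a hard stop after about 37°, not 45°. The force peaked at 34 N at the fingertips, close to the 40 N limit for the gripper's body. To check whether that was home or a tooth jam, I pushed the lever back open. It moved about 9° past its starting position, so it had not started fully open, and the first stop was home.
- **Second push:** The fingertip was too high and wedged on the peg. It dragged the lever part-way back as I withdrew, which the check picture showed.
- **Third push:** I pushed lower and met the same stop at 19 N, then withdrew cleanly.

**Last checks:** The final picture shows the lever at the same angle as the first closure, the dial at its set heading, and both plaques apparently undisturbed. The arm was clear and read no force.

**Not confirmed:** I inferred that the lever is home from the stop, the opening test and the pictures. I did not twist the dial to check that it is held. The individual peg position readings differed by a few millimetres.

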